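# Load the full slide magazine into the slide printer

## Robot

A 6-joint arm with a two-finger parallel gripper is mounted at the origin on the work surface. World frame = base frame: x ahead of the robot, y to its left, z up, the work surface at z = 0. Lengths are in m, angles in rad, forces in N, time in s.
With the tool pointing down it reaches from about 0.2 to 0.875 m from the base axis. Payload 3.4 kg.
Tool frame: the origin (TCP) lies on the centre line of the jaws, within the pads' length; the fingertips stand 17 mm ahead of it and the grasp point (between the pads) lies 2 mm behind it (tips_ahead is the distance from the TCP to the fingertips, in m); z points along the fingers, y is the direction in which the jaws open and shut (so a half turn about z gives the same grasp; the last joint's range is limited). The gripper opens to 94 mm and grips with 3 to 60 N. Pads are 16 mm wide; open, the fingers measure 119 mm over their backs; the gripper's body (75 mm by 177 mm) begins 78 mm behind the grasp point.
Start: joints at [1.025, 0.276, 1.505, -0, 1.361, -0.121], TCP at [0.237, 0.524, 0.222] pointing down, gripper open.
Joint ranges: [-2.89, 2.89], [-0.75, 2.08], [0.22, 2.7], [-1.18, 4.32], [0.11, 2.71], [-2.7, 2.7]. Speed limits (rad/s): [2.57, 2.57, 3.14, 3.14, 3.14, 3.14].

## Interface

Orientations are given as a 3x3 rotation matrix whose columns are the frame's x, y, z axes.
In Python, from rig import * gives the robot as it stands. Calls block until the motion is done:
- move_pose(position, orientation): joint-space move of the TCP to a pose.
- servo_line(position, rate=0.15, orientation=None, guard=None): straight line of the TCP; orientation=None keeps the orientation; rate is the mean speed in m/s. With guard (N) it stops when the force on the tool has changed by that much, and returns True; else False.
- set_joints(angles): joint-space move.
- let_go() and close_gripper(strength=None): open the fingers fully, or close them until they stop; strength is the grip in N (None keeps the last).
- sleep(seconds).
- solve_ik(position, orientation): joint angles nearest the present ones, or None.
- get_image(name): name is "scene" or "top"; returns a dict with "img" (400x640x3 uint8, red, green, blue), "intrinsics" (3x3 intrinsics, pixels), "k1" (the pictures are not rectified: a ray, as slopes to the right and down, at radius r is drawn at 1 + k1 r^2 times it, then the intrinsics apply), "R" (3x3) and "t" (3): a world point X has camera coordinates R X + t. Camera axes: x right, y down, z forward; pixel columns grow to the right and rows downward; lengths in m; the calibration is good to about 2 mm. A picture is of the moment at which its call begins. There is no depth.
A pose or a line that the arm cannot do raises MotionError and nothing moves.
- hand_in(): hands the job in, once; it reports no verdict.
Readings, each from a call of its own:
- get_t(): time.
- get_q(): joint angles.
- get_qvel(): joint speeds.
- get_effort(): joint torques, N m.
- get_tool_pos(): TCP position.
- get_tool_rot(): TCP orientation.
- get_force(): force on the tool from outside, world axes, zero at the start.
- get_wrist_torque(): the same for the moment, N m.
- get_gripper_width(): finger opening in m.
Only numpy, scipy, OpenCV 4.12 (cv2) and the standard library are available. Lean on these libraries where they do the work, as an engineer would, in place of code of your own. Each camera call takes 0.05 s, during which the arm holds its last target.

## Task

Two closed slide magazines that look the same stand on the steel tray: one is full of glass slides, the other mostly used up. Lift each in turn clear of the tray to feel which is the heavier, then load the heavier one into the slide printer's empty bay and push it down past its catch until it is fully home, and leave the lighter one standing upright on the tray. Keep the magazines upright, set them down and push gently without ramming, and leave the other things on the bench where they are.

Things in the scene. Friction and masses are not known exactly. Their poses are not given: they have to be found in the camera images.
- magazine_1: Closed opaque slide magazine: upright white plastic case with flat black lid, 94 mm long (x), 38 wide (y), 118 high, alike end for end. Origin: centre of its underside, z up. Lower edges rounded 4 mm; a groove across each 38 mm end, 10 to 22 mm above the underside. Grip it across the 38 mm near the top. Starts square on the tray, centres 110 to 180 mm apart. Weighs 0.15 to 0.7 kg.
- magazine_2: The other magazine, the same in every outward way as magazine_1; same axes and origin. Either of the two can be the full one and nothing outside shows which; the full one weighs at least 1.7 times the other. The slides inside have about a millimetre of play; as they are glass, bring a magazine down onto anything slowly, 30 mm/s or less.
- tray: Shallow stainless steel tray, fixed to the bench, 200 mm (x) by 250 mm (y), rim 10 mm high, rim and floor 3 mm thick, the floor lined with thin grey rubber. Origin at the centre of its underside, at bench height, z up. Both magazines start on its floor, side by side along its y, their axes parallel to its own.
- printer: White bench-top slide printer, fixed. Origin at bench height below the centre of the magazine bay, z up. Its flat deck, 62 mm above the bench, reaches 105 mm to -x, 155 mm to +x, 75 mm to -y and 80 mm to +y; beside it, from 80 to 190 mm in +y, a housing with a display on top rises to 145 mm. A small delivery tray juts out of the housing's -x face.
- bay_mouth (a point): Centre of the open top of the printer's magazine bay, level with the deck, 48 mm above the bay floor; axes as the printer's. The bay is a straight upright well 96.5 mm (x) by 40.5 mm (y): a magazine fits upright, long side along x, either way round, with 1.25 mm of play on every side.
- bay (a point): Centre of the floor of the printer's magazine bay, 14 mm above the bench, rubber-faced, z up, axes as the printer's. Fully home, a magazine's underside rests on this floor and its lid is 132 mm above the bench.
- bay_catch (a point): Centre of the bay at the height of its catch, 16 mm above the bay floor: a sprung roller, 10 mm thick, stands 4 mm into the well from each end (x) wall. A magazine meets them 19 mm above the floor; its weight alone does not pass them, it takes about 15 N in all, 9 N of push on the full one. In the last 6 mm they snap into its end grooves and draw it down.
- reagent_bottle: Bystander: brown glass bottle with white cap, 64 mm across, 150 mm tall, standing beyond the tray. Origin at the centre of its underside.
- specimen_pot: Bystander: white screw-top specimen pot, 56 mm across, 60 mm tall, standing between the tray and the printer, nearer the robot. Origin at the centre of its underside.
- tube_rack: Bystander: white rack, 60 by 180 mm, with capped tubes, 98 mm tall in all, far on the left. Origin at the centre of its underside.

How it is judged:
By the outcome, as a careful person would: the job done as asked, in the order asked, and still so for the second after the job is handed in, with the robot touching nothing.
It also fails if it takes over 72 s, if anything falls off the work surface, if the arm or the gripper's body presses on something with over 40 N, if the wrist force passes 120 N, or if a joint passes its speed limit or range.

## Working session

There is one attempt and no reset: what is moved stays moved. The work goes in short steps, each a Python script; the robot and the scene stay as the last script left them, time stands still between calls to the robot, and variables do not carry over. Pictures are saved under pics/ and viewed, and the job is handed in when it is done.

```bash
mkdir -p pics; ls
python3 - <<'E'
from rig import *
import cv2,numpy as np
for n in ("scene","top"):
    d=get_image(n)
    cv2.imwrite(f"pics/{n}0.png",d["img"][:,:,::-1])
    np.savez(f"{n}0.npz",**d)
    print(n,d["intrinsics"],d["k1"],d["R"],d["t"], -d["R"].T@d["t"])
print(get_t(),get_force(),get_tool_rot())
E
```

```text
pics
scene [[432.47602614   0.         324.59989671]
 [  0.         432.47602614 197.61945585]
 [  0.           0.           1.        ]] 0.0373404083510561 [[-0.20834641  0.97788822  0.01806642]
 [ 0.64051433  0.15037945 -0.75307863]
 [-0.73914354 -0.14532943 -0.65768243]] [ 0.03195024 -0.3219883   1.65675178] [1.43747221 0.25795146 0.84655681]
top [[448.85775277   0.         316.91766287]
 [  0.         448.85775277 194.36649616]
 [  0.           0.           1.        ]] -0.0167149734034257 [[-0.05189506 -0.9986341   0.00606942]
 [-0.97688731  0.04950114 -0.20794426]
 [ 0.20735979 -0.01672042 -0.97812185]] [0.11527305 0.56375975 1.31328062] [0.28439025 0.10916745 1.40107943]
0.1 [0.19328508 0.98551545 0.3972376 ] [[-9.11117770e-01  4.12145279e-01 -8.23108289e-04]
 [ 4.12146059e-01  9.11116761e-01 -1.36895047e-03]
 [ 1.85741286e-04 -1.58651594e-03 -9.99998724e-01]]
```

View pics/scene0.png

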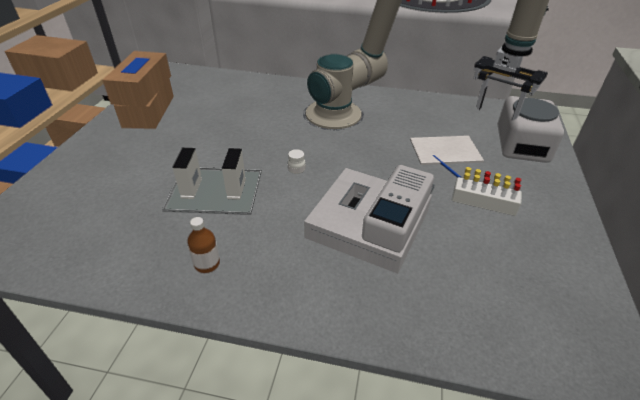

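View pics/top0.png

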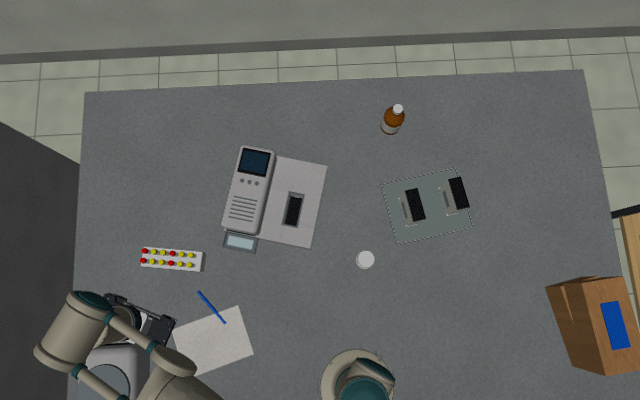

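The scene picture shows the two black-lidded magazines at about (185,158) and (232,158), the printer bay at (354,197) and the bottle at (204,245). In the top picture the lids are at (414,205) and (458,193), the bay is at (293,210) and the pot at (365,260). I'll zoom in on both.

```bash
cat > h.py <<'E'
import numpy as np,cv2
def load(f): return dict(np.load(f))
def ray(d,px):
    u=cv2.undistortPoints(np.array(px,float).reshape(-1,1,2),d["intrinsics"],np.array([float(d["k1"]),0,0,0])).reshape(-1,2)
    r=np.c_[u,np.ones(len(u))]@d["R"]
    return -d["R"].T@d["t"], r
def cast(d,px,z):
    c,r=ray(d,px); return c+r*((z-c[2])/r[:,2])[:,None]
def proj(d,X):
    X=np.atleast_2d(X).astype(float)
    return cv2.projectPoints(X,cv2.Rodrigues(d["R"])[0],d["t"],d["intrinsics"],np.array([float(d["k1"]),0,0,0]))[0].reshape(-1,2)
E
python3 - <<'E'
from h import *
t=load("top0.npz")["img"][:,:,::-1]; s=load("scene0.npz")["img"][:,:,::-1]
a=cv2.resize(t[140:260,370:480],None,fx=5,fy=5,interpolation=cv2.INTER_CUBIC)
cv2.imwrite("pics/ta.png",a)
cv2.imwrite("pics/tb.png",cv2.resize(t[140:260,215:335],None,fx=5,fy=5,interpolation=cv2.INTER_CUBIC))
cv2.imwrite("pics/sb.png",cv2.resize(s[160:280,300:440],None,fx=5,fy=5,interpolation=cv2.INTER_CUBIC))
E
```

```text
(no output)
```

View pics/ta.png

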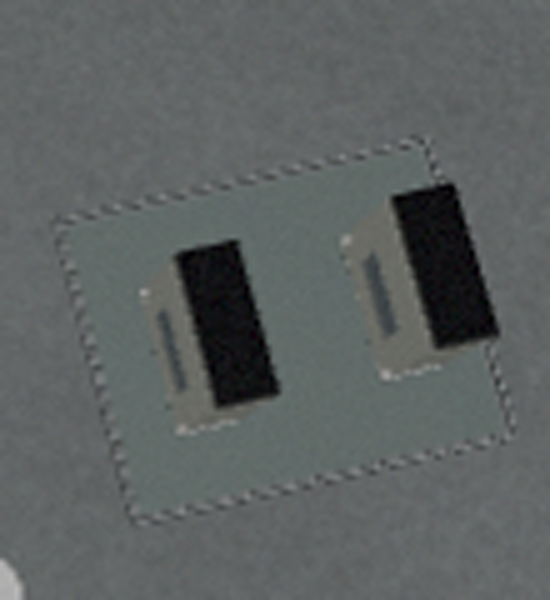

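View pics/tb.png

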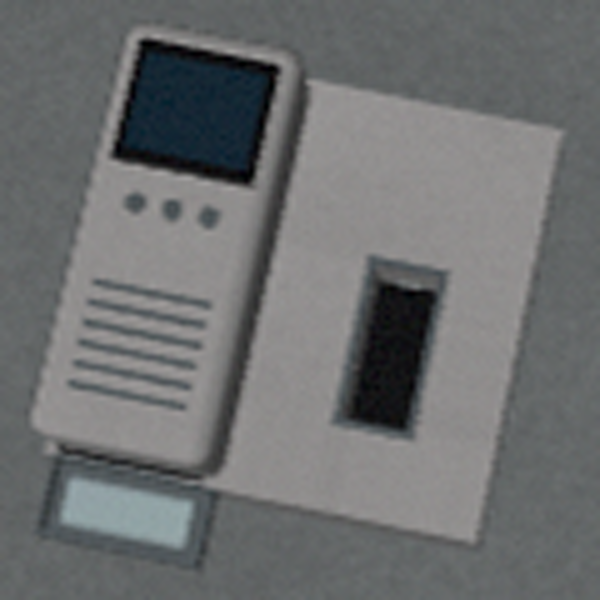

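View pics/sb.png

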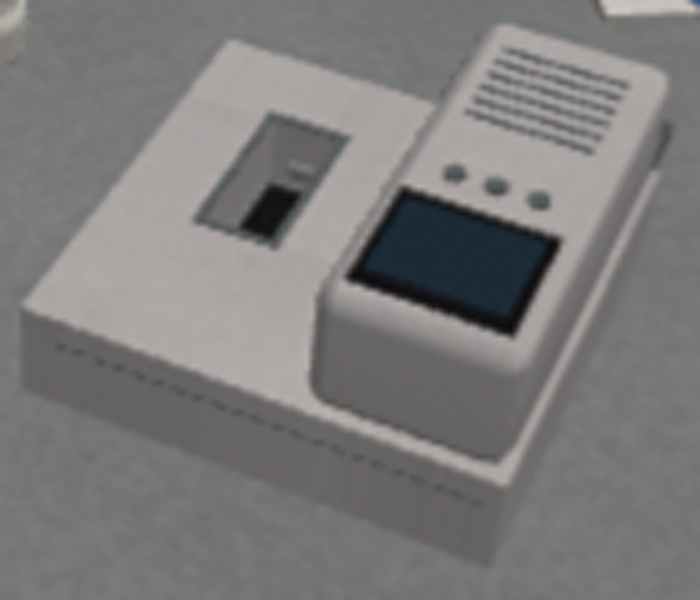

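```bash
cat > meas.py <<'E'
from h import *
def lids(d,zl,boxes):
    im=d["img"].astype(np.float32)
    out=[]
    for (x0,y0,x1,y1) in boxes:
        g=cv2.resize(im[y0:y1,x0:x1].max(2),None,fx=8,fy=8,interpolation=cv2.INTER_CUBIC)
        m=(g<55).astype(np.uint8)
        c=max(cv2.findContours(m,0,1)[0],key=cv2.contourArea).reshape(-1,2)
        px=(c+0.5)/8-0.5+[x0,y0]
        P=cast(d,px,zl)[:,:2]
        r=cv2.minAreaRect((P*1000).astype(np.float32))
        M=cv2.moments((P*1000).astype(np.float32).reshape(-1,1,2))
        b=cv2.boxPoints(r); e=[b[1]-b[0],b[2]-b[1]]; e=max(e,key=np.linalg.norm)
        out.append((np.array([M["m10"],M["m01"]])/M["m00"],r[0],r[1],(np.degrees(np.arctan2(e[1],e[0]))+90)%180-90))
    return out
E
python3 - <<'E'
from meas import *
t=load("top0.npz");s=load("scene0.npz")
for d,bx in((t,[(398,180,430,230),(443,165,475,217)]),(s,[(170,140,205,175),(215,140,248,175)])):
    for o in lids(d,0.1215,bx): print(o)
# deck: corners
def f(c,o): return np.array(c)/5-0.4+np.array(o)   # resize pixel centre: (u+.5)/5-.5
ct=f([(562,130),(478,545),(370,255),(450,270),(412,438),(332,424)],(215,140))
P=cast(t,ct,0.062)*1000;print("top deck/bay\n",P.round(1)); print("ctr",P[2:].mean(0))
cs=f([(22,308),(230,40),(268,112),(352,137),(278,250),(193,222)],(300,160))
P2=cast(s,cs,0.062)*1000;print("scene\n",P2.round(1));print("ctr",P2[2:].mean(0))
for P in (P,P2):
    x=P[0]-P[1];L=np.hypot(*x[:2]);yaw=np.arctan2(x[1],x[0]);u=np.array([np.cos(yaw),np.sin(yaw)]);v=np.array([-u[1],u[0]])
    print(L,np.degrees(yaw),"bay from corners",(P[0][:2]-155*u+75*v),(P[1][:2]+105*u+75*v))
    q=P[2:,:2];print("bay edges",[np.hypot(*(q[i]-q[(i+1)%4])).round(1) for i in range(4)],[np.degrees(np.arctan2(*(q[i]-q[(i+1)%4])[::-1])).round(1) for i in range(4)])
E
```

```text
(array([ 511.97677292, -195.82789696]), (512.0361938476562, -195.7418975830078), (94.47927856445312, 38.84212875366211), np.float32(9.979614))
(array([ 540.01436797, -327.06579581]), (540.1979370117188, -326.95758056640625), (95.16390991210938, 39.52199935913086), np.float32(9.777557))
(array([ 544.50921588, -323.9576225 ]), (544.3470458984375, -323.7203674316406), (96.310546875, 37.66609191894531), np.float32(9.940552))
(array([ 516.38869204, -193.41657535]), (516.0319213867188, -193.426025390625), (96.94976806640625, 38.49798583984375), np.float32(10.300179))
top deck/bay
 [[657.5  50.4  62. ]
 [404.6 114.8  62. ]
 [584.4 172.1  62. ]
 [572.6 123.7  62. ]
 [470.6 151.2  62. ]
 [481.6 198.9  62. ]]
ctr [527.28669999 161.47221162  62.        ]
scene
 [[658.8  51.9  62. ]
 [407.4 117.4  62. ]
 [470.  150.6  62. ]
 [481.3 200.8  62. ]
 [584.7 174.6  62. ]
 [573.1 126.   62. ]]
ctr [527.24809497 163.00268907  62.        ]
260.98920945964966 -14.27995142788264 bay from corners [525.8188976  161.32750278] [524.86025264 161.57150111]
bay edges [np.float64(49.8), np.float64(105.6), np.float64(48.9), np.float64(106.3)] [np.float64(76.3), np.float64(-15.1), np.float64(-102.9), np.float64(165.4)]
259.80349919975953 -14.59619761205106 bay from corners [527.75238824 163.58068938] [527.94254716 163.53117017]
bay edges [np.float64(51.5), np.float64(106.7), np.float64(49.9), np.float64(106.0)] [np.float64(-102.7), np.float64(165.8), np.float64(76.5), np.float64(-13.4)]
```

Both views show the lids as about 94 x 38 mm at yaw 10°, and they agree to 3-4 mm. The bay is at about (527,162) mm, yaw about -14.5°, with the deck length measuring 260-261 mm against 260 given. All of these match the stated sizes. Next I'll weigh the left magazine (A).

```bash
cat > m.py <<'E'
from rig import *
import numpy as np
def ori(deg):
    a=np.radians(deg);c,s=np.cos(a),np.sin(a)
    return np.array([[-c,-s,0],[-s,c,0],[0,0,-1.]])
def fz(n=10):
    r=[]
    for _ in range(n): r.append(get_force()); sleep(0.03)
    return np.mean(r,0)
def st(msg=""): print(msg,"t",round(get_t(),2),"tcp",np.round(np.array(get_tool_pos())*1000,1),"F",np.round(get_force(),2),"w",round(get_gripper_width()*1000,1))
E
python3 - <<'E'
from m import *
R=ori(10)
for p in ((.5137,-.1948,.22),(.5417,-.3255,.22),(.527,.162,.3)):
    print(solve_ik(p,R if p[1]<0 else ori(-14.5)))
move_pose((.5137,-.1948,.20),R); st("above")
servo_line((.5137,-.1948,.1045),0.08,guard=6); st("down")
f0=fz(); 
close_gripper(35); st("closed")
f1=fz(5)
servo_line((.5137,-.1948,.1045+.012),0.03); 
servo_line((.5137,-.1948,.1045+.040),0.05); sleep(0.4); f2=fz(); st("lift")
print(f0,f1,f2,f2-f0)
import cv2
for n in("top","scene"):
    d=get_image(n); np.savez(n+"1.npz",**d); cv2.imwrite(f"pics/{n}1.png",d["img"][:,:,::-1])
E
```

```text
[-4.89115394e-01  2.38793113e-01  1.56322988e+00 -4.44089210e-16
  1.33956966e+00 -2.23444465e+00]
[-6.51107630e-01  3.63282053e-01  1.38071743e+00 -4.44089210e-16
  1.39759317e+00 -2.39643688e+00]
[ 1.72021707e-01  2.06469903e-01  1.41054357e+00 -4.44089210e-16
  1.52457918e+00 -1.14570188e+00]
above t 2.82 tcp [ 513.9 -194.1  200. ] F [0.07 0.23 0.03] w 94.2
down t 4.16 tcp [ 514.1 -195.   105.1] F [ 0.15 -0.27 -0.12] w 93.6
closed t 5.39 tcp [ 513.7 -194.9  104.5] F [-0.21  0.46  0.29] w 37.9
lift t 7.55 tcp [ 513.7 -194.8  144.5] F [-0.09 -0.31 -3.45] w 38.0
[-0.02524148  0.22276872 -0.01772905] [-0.025741    0.23151923 -0.42318378] [ 0.07327631  0.09170958 -2.95208226] [ 0.09851779 -0.13105914 -2.93435321]
```

View picture.

Run:
```python
from h import *
s=load("scene1.npz")["img"][:,:,::-1];t=load("top1.npz")["img"][:,:,::-1]
a=cv2.resize(s[80:230,130:310],(480,400),interpolation=cv2.INTER_CUBIC)
b=cv2.resize(t[130:280,340:490],(400,400),interpolation=cv2.INTER_CUBIC)
cv2.imwrite("pics/c1.png",cv2.resize(np.hstack([a,b]),(792,360)))
```

```text
(no output)
```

View pics/c1.png

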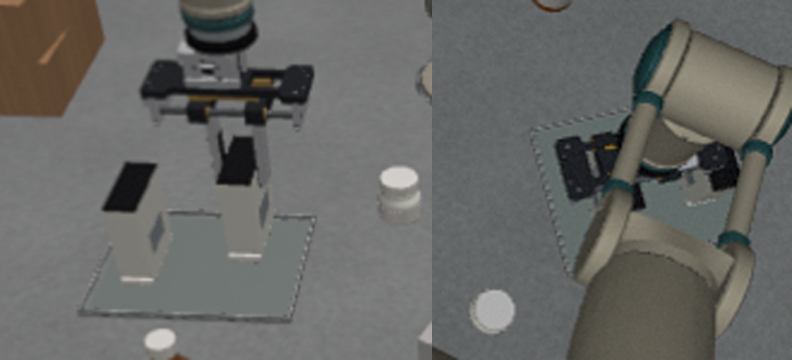

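In the scene crop, magazine A is held upright between the fingers at about (245,200), clear of the tray. The top view is blocked by the arm. A weighs about 2.9 N. I'll set it down slowly and weigh B.

```bash
python3 - <<'E'
from m import *
R=ori(10)
servo_line((.5137,-.1948,.1045+.008),0.03)
print(servo_line((.5137,-.1948,.1045-.0005),0.01,guard=2.0)); st("set")
let_go(); st("open")
servo_line((.5137,-.1948,.18),0.12)
B=(.5417,-.3255)
servo_line((*B,.18),0.15); st("aboveB")
servo_line((*B,.1045),0.08,guard=6); st("down")
f0=fz()
close_gripper(35); st("closed"); f1=fz(5)
servo_line((*B,.1045+.012),0.03)
servo_line((*B,.1045+.040),0.05); sleep(0.4); f2=fz(); st("lift")
print(f0,f1,f2,f2-f0)
import cv2
for n in("top","scene"):
    d=get_image(n); np.savez(n+"2.npz",**d); cv2.imwrite(f"pics/{n}2.png",d["img"][:,:,::-1])
E
python3 - <<'E'
from h import *
s=load("scene2.npz")["img"][:,:,::-1];t=load("top2.npz")["img"][:,:,::-1]
a=cv2.resize(s[80:230,130:310],(480,400),interpolation=cv2.INTER_CUBIC)
b=cv2.resize(t[130:280,340:490],(400,400),interpolation=cv2.INTER_CUBIC)
cv2.imwrite("pics/c2.png",cv2.resize(np.hstack([a,b]),(792,360)))
E
```

```text
True
set t 9.62 tcp [ 513.6 -194.8  104.5] F [-0.69 -0.01  5.25] w 37.7
open t 10.6 tcp [ 512.4 -194.1  103.2] F [ 0.03  0.32 -0.04] w 94.1
aboveB t 12.43 tcp [ 541.4 -324.8  179.9] F [ 0.48  0.39 -0.71] w 94.1
down t 13.53 tcp [ 542.1 -325.8  105.1] F [-0.53 -0.3  -0.14] w 94.1
closed t 14.76 tcp [ 541.8 -325.8  104.5] F [ 0.96 -1.13 -0.79] w 37.8
lift t 16.92 tcp [ 541.7 -325.5  144.5] F [-0.49  0.19 -5.73] w 37.7
[-0.50902058 -0.11666965 -0.08552666] [ 0.35199374 -0.7459409  -0.17370723] [ 0.23561374  0.17136881 -6.02854052] [ 0.74463432  0.28803846 -5.94301386]
```

View pics/c2.png

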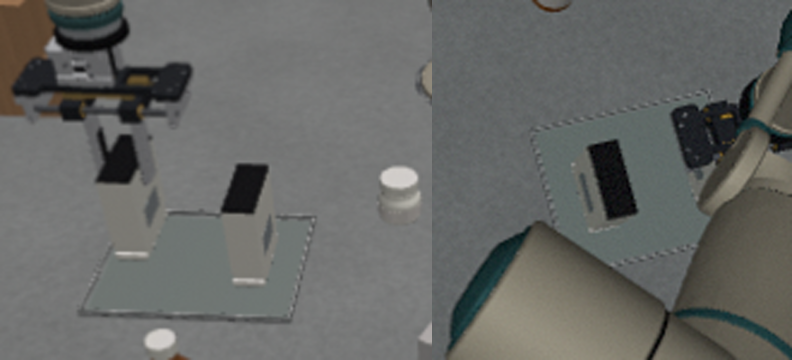

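B weighs about 5.9 N, 2.0 times A, so B is the heavier one. The picture shows A standing upright again on the tray at crop (245,225), with B held upright at (130,205). I'll carry B over the bay and look there.

```bash
python3 - <<'E'
from m import *
servo_line((.5417,-.3255,.255),0.10)
servo_line((.5272,.1623,.255),0.16,orientation=ori(-14.5)); st("over")
servo_line((.5272,.1623,.176),0.08); sleep(0.3); st("hover"); print(fz(8))
import cv2
for n in("top","scene"):
    d=get_image(n); np.savez(n+"3.npz",**d); cv2.imwrite(f"pics/{n}3.png",d["img"][:,:,::-1])
E
python3 - <<'E'
from h import *
s=load("scene3.npz")["img"][:,:,::-1];t=load("top3.npz")["img"][:,:,::-1]
cv2.imwrite("pics/s3.png",cv2.resize(s[130:250,310:430],None,fx=5,fy=5,interpolation=cv2.INTER_CUBIC))
cv2.imwrite("pics/t3.png",cv2.resize(t[140:260,215:335],None,fx=4,fy=4,interpolation=cv2.INTER_CUBIC))
E
```

```text
over t 21.48 tcp [527.3 161.9 255. ] F [-0.66 -0.74 -5.37] w 38.0
hover t 22.91 tcp [527.3 162.3 176.3] F [-0.07 -0.21 -5.58] w 37.5
[-0.27249772  0.10275289 -5.83692581]
```

View pics/s3.png

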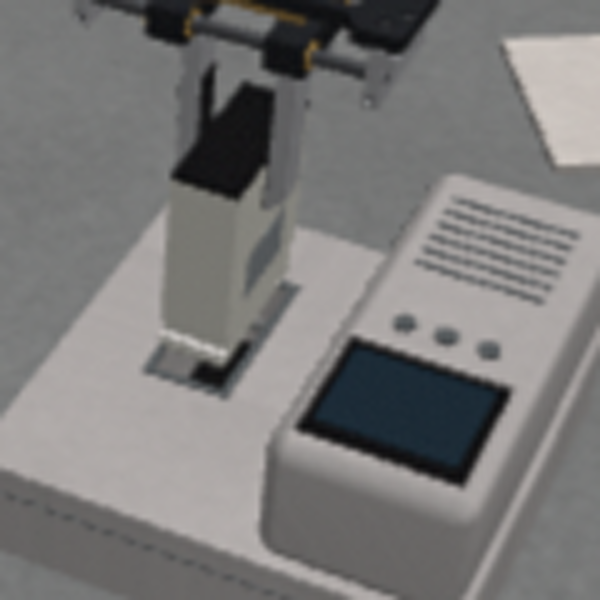

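View pics/t3.png

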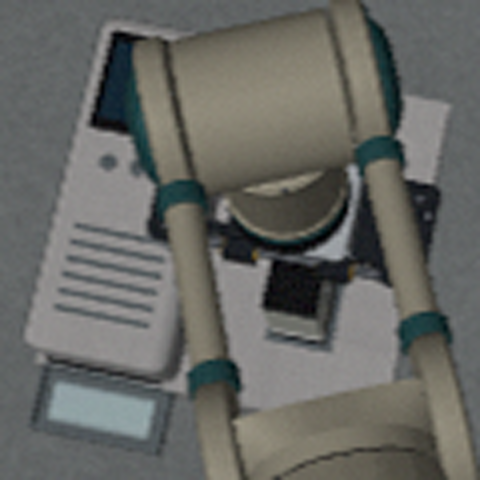

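Run:
```python
from h import *
a=np.radians(-14.5);u=np.array([np.cos(a),np.sin(a)]);v=np.array([-u[1],u[0]])
def loc(P,c): q=(P[:,:2]*1000-c); return np.c_[q@u,q@v].round(1)
c=np.array([527.2,162.3])
s=load("scene3.npz");t=load("top3.npz")
f=lambda p,k,o:(np.array(p)+.5)/k-.5+np.array(o)
print("scene lid front corners",loc(cast(s,f([(172,180),(240,198)],5,(310,130)),.193),c))
print("scene bottom front z.075",loc(cast(s,f([(163,335),(229,362)],5,(310,130)),.079),c))
print("scene bay +x corners",loc(cast(s,f([(145,372),(227,398)],5,(310,130)),.062),c))
print("top lid -x corners",loc(cast(t,f([(264,307),(323,316)],4,(215,140)),.193),c))
print("top bay -x corners",loc(cast(t,f([(265,339),(333,350)],4,(215,140)),.062),c))
# subpixel bay trim from clean image: profile sampling along local axes
for n in("top0.npz","scene0.npz"):
    d=load(n);im=d["img"].astype(np.float32).mean(2)
    for axis in "xy":
        r=np.arange(-70,70,.5) if axis=="x" else np.arange(-40,40,.5)
        acc=[]
        for o in (np.arange(-12,13,3) if axis=="x" else np.arange(-35,36,5)):
            P=np.array([c+(k*u+o*v if axis=="x" else o*u+k*v) for k in r])/1000
            px=proj(d,np.c_[P,np.full(len(P),.062)]).astype(np.float32)
            acc.append(cv2.remap(im,px[:,0].reshape(1,-1),px[:,1].reshape(1,-1),cv2.INTER_LINEAR)[0])
        p=np.mean(acc,0); g=np.diff(p)
        half=len(r)//2
        # outer trim edges: half-level crossing between deck and trim minimum
        res=[]
        for side in(-1,1):
            idx=range(len(r)) if side<0 else range(len(r)-1,-1,-1)
            deck=np.median(p[:24]) if side<0 else np.median(p[-24:])
            for i in idx:
                if p[i]<deck-22: 
                    j=i+side; res.append(r[i]+ (r[j]-r[i])*((deck-22-p[i])/(p[j]-p[i]))); break
        print(n,axis,res,"centre",np.mean(res),"width",res[1]-res[0])
```

```text
scene lid front corners [[ 50.2 -14.7]
 [ 47.9  21.5]]
scene bottom front z.075 [[ 38.7 -19.3]
 [ 42.3  21.2]]
scene bay +x corners [[ 53.  -22.7]
 [ 51.4  25.2]]
top lid -x corners [[-48.5  16.4]
 [-46.5 -24.2]]
top bay -x corners [[-53.4  24.4]
 [-51.2 -27.4]]
top0.npz x [np.float64(-53.9395589530468), np.float64(53.48113018274307)] centre -0.2292143851518631 width 107.42068913578987
top0.npz y [np.float64(-26.121002845466137), np.float64(25.160060971975327)] centre -0.4804709367454052 width 51.28106381744146
scene0.npz x [np.float64(-56.03191377222538), np.float64(54.441946506500244)] centre -0.7949836328625679 width 110.47386027872562
scene0.npz y [np.float64(-26.411814510822296), np.float64(26.31895861029625)] centre -0.046427950263023376 width 52.730773121118546
```

```bash
cat > edge.py <<'E'
from h import *
def frame(deg):
    a=np.radians(deg);u=np.array([np.cos(a),np.sin(a)]);return u,np.array([-u[1],u[0]])
def edge(d,c,deg,z,fixed,along,offs,lo,hi,ch=None):
    """strongest gradient location along axis `along` between lo..hi, for offsets on other axis; returns robust line fit (mid pos, slope deg)"""
    u,v=frame(deg); im=d["img"].astype(np.float32).mean(2)
    im=cv2.GaussianBlur(im,(0,0),.6)
    r=np.arange(lo,hi,.25); pts=[]
    for o in offs:
        P=np.array([c+(k*u+o*v if along=="x" else o*u+k*v) for k in r])/1000
        px=proj(d,np.c_[P,np.full(len(P),z)]).astype(np.float32)
        p=cv2.remap(im,px[:,0].reshape(1,-1),px[:,1].reshape(1,-1),cv2.INTER_CUBIC)[0]
        g=np.abs(np.gradient(p)) if fixed==0 else np.maximum(fixed*np.gradient(p),0); i=g.argmax(); w=g[max(0,i-6):i+7]; pts.append((o,(r[max(0,i-6):i+7]*w).sum()/w.sum()))
    pts=np.array(pts); vx,vy,x0,y0=cv2.fitLine(pts.astype(np.float32),cv2.DIST_HUBER,0,.01,.01).ravel()
    return round(float(y0-vy/vx*x0),2), round(float(np.degrees(np.arctan(vy/vx))*(1 if along=="y" else -1)),2), round(float(np.std(pts[:,1]-(y0+vy/vx*(pts[:,0]-x0)))),2)
E
python3 - <<'E'
from edge import *
from m import get_tool_rot
print(np.round(get_tool_rot(),4), np.degrees(np.arctan2(-get_tool_rot()[1][0],-get_tool_rot()[0][0])))
c=np.array([527.2,162.3])
for n in("top0.npz","scene0.npz"):
    d=load(n)
    for al,offs,sides in(("y",np.arange(-45,46,3),((-33,-21),(21,33))),("x",np.arange(-18,19,2),((-62,-49),(49,62)))):
        for k,(lo,hi) in enumerate(sides): print(n,al,lo,hi,edge(d,c,-14.5,.062,-1 if k==0 else 1,al,offs,lo,hi))
    print("deck -y",edge(d,c,-14.5,.062,0,"y",np.arange(-95,146,5),-82,-68), "-x",edge(d,c,-14.5,.062,0,"x",np.arange(-65,60,5),-112,-98),"+x",edge(d,c,-14.5,.062,0,"x",np.arange(-65,60,5),148,162))
for n in("top3.npz","scene3.npz"):
    d=load(n)
    print(n,"lid +x",edge(d,c,-14.5,.193,1,"x",np.arange(-12,17,2),38,58),"lid -x",edge(d,c,-14.5,.193,-1,"x",np.arange(-18,12,2),-58,-38))
    print(" +x half: -y",edge(d,c,-14.5,.193,-1,"y",np.arange(20,46,2),-28,-8),"+y",edge(d,c,-14.5,.193,1,"y",np.arange(20,46,2),8,28))
    print(" -x half: -y",edge(d,c,-14.5,.193,-1,"y",np.arange(-44,-22,2),-28,-8),"+y",edge(d,c,-14.5,.193,1,"y",np.arange(-44,-22,2),8,28))
E
```

```text
[[-0.9681  0.2504 -0.    ]
 [ 0.2504  0.9681  0.    ]
 [ 0.      0.     -1.    ]] -14.500472664557881
top0.npz y -33 -21 (-22.99, -0.64, 1.01)
top0.npz y 21 33 (23.65, -0.26, 0.92)
top0.npz x -62 -49 (-51.27, 3.42, 1.05)
top0.npz x 49 62 (53.03, 0.73, 0.51)
deck -y (-74.82, -0.12, 0.65) -x (-105.6, -0.17, 0.37) +x (154.81, -0.05, 0.56)
scene0.npz y -33 -21 (-25.43, -0.29, 0.6)
scene0.npz y 21 33 (24.78, -0.95, 0.91)
scene0.npz x -62 -49 (-54.31, -0.09, 1.18)
scene0.npz x 49 62 (52.5, 4.9, 1.0)
deck -y (-75.31, -0.18, 0.73) -x (-105.4, -0.51, 1.17) +x (154.81, -0.05, 0.95)
top3.npz lid +x (48.03, 41.82, 2.58) lid -x (-49.39, -0.72, 0.54)
 +x half: -y (-24.12, -1.41, 0.49) +y (44.56, -41.14, 5.93)
 -x half: -y (-17.43, 2.22, 0.49) +y (16.82, -3.14, 0.7)
scene3.npz lid +x (50.17, -0.73, 0.8) lid -x (-43.47, -21.55, 3.45)
 +x half: -y (-17.09, -0.65, 0.61) +y (20.33, 1.48, 0.61)
 -x half: -y (-16.49, 1.61, 0.63) +y (-22.31, -47.97, 3.87)
```

The deck edges agree between the two cameras: bay centre at -0.4 mm along x and 0 mm in y from my aim point, yaw -14.6°. The held magazine sits about +0.4 mm along x. I'll shift 0.8 mm and make a guarded descent.

Run:
```python
from m import *
a=np.radians(-14.6);u=np.array([np.cos(a),np.sin(a)])
p=np.array([.5272,.1623])-.0008*u
servo_line((*p,.168),0.03,orientation=ori(-14.6)); sleep(.2); st(); f0=fz(6); w0=np.mean([get_wrist_torque() for _ in range(5)],0)
h=servo_line((*p,.138),0.012,guard=5); st(h); f=fz(6); w=np.mean([get_wrist_torque() for _ in range(5)],0)
v=np.array([-u[1],u[0]]);d=f-f0
print("dF x,y,z local",d[:2]@u,d[:2]@v,d[2],"dT",(w-w0)[:2]@u,(w-w0)[:2]@v,(w-w0)[2])
import cv2
d=get_image("scene"); cv2.imwrite("pics/s4.png",cv2.resize(d["img"][130:250,310:430,::-1],None,fx=5,fy=5,interpolation=cv2.INTER_CUBIC))
```

```text
t 23.89 tcp [526.6 162.5 168.1] F [ 0.29  0.43 -4.97] w 37.5
False t 26.74 tcp [526.9 162.5 138.2] F [ 3.12 -1.94 -3.41] w 37.5
dF x,y,z local 4.409503736432762 -0.7291121606436474 1.6063404754911028 dT 0.052804957144910396 -1.1154817838406672 -0.0011423004185669994
```

View pics/s4.png

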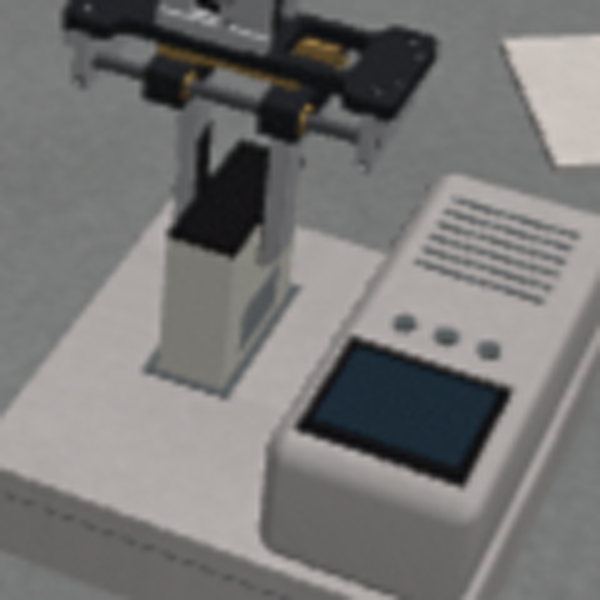

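The magazine has entered the bay straight, with its foot inside the trim at about (190,380). A 4 N side force means it rubs on the -x wall, so I'll ease it towards +x and then push slowly.

Run:
```python
from m import *
a=np.radians(-14.6);u=np.array([np.cos(a),np.sin(a)]);v=np.array([-u[1],u[0]])
p=np.array([.5272,.1623])-.0008*u
for k in (.0005,.001):
    servo_line((*(p+k*u),.138),0.01); f=fz(6); print(k,f[:2]@u,f[:2]@v,f[2])
    if f[:2]@u<1: break
p=p+k*u
for z in (.134,.131,.128,.125,.122,.119,.1165,.115):
    h=servo_line((*p,z),0.01,guard=22); f=fz(3); st(f"{z} {h}"); print("   local",f[:2]@u,f[:2]@v,f[2])
    if h: break
np.save("p.npy",p)
```

```text
0.0005 4.663305631459504 0.129394263414035 -4.066685655358888
0.001 3.9366566808421646 0.21846466762977335 -4.475653933536724
0.134 False t 28.54 tcp [527.8 162.  134.3] F [ 4.34 -1.62 -0.67] w 38.0
   local 4.292062789520289 -0.5402408471507177 -1.3138517469802267
0.131 False t 29.09 tcp [527.4 162.1 132.3] F [ 1.94 -2.67  6.89] w 37.7
   local 2.030502136035189 -1.691160356199398 6.089504491159732
0.128 False t 29.64 tcp [526.9 162.2 127.3] F [ 3.32 -1.31 -4.16] w 37.7
   local 3.2183979760493977 -1.006335363564314 -3.3032578216131525
0.125 False t 30.19 tcp [527.  162.2 124.4] F [ 3.68 -0.95 -7.83] w 38.1
   local 3.4820532336313357 -1.1385439985172658 -7.091684587523775
0.122 False t 30.74 tcp [527.  162.2 121.7] F [ 2.5  -1.81 -7.12] w 37.9
   local 2.6046986755950403 -1.0452248282889587 -7.187012353262655
0.119 False t 31.29 tcp [526.6 162.1 117.8] F [  3.41  -1.04 -19.39] w 38.0
   local 3.62656146698902 -0.8156750001331975 -17.90699611866277
0.1165 False t 31.79 tcp [527.1 162.8 117.2] F [-0.54  0.12 -6.37] w 37.7
   local -0.8429966846342878 -0.27482655178829274 -6.1674486557122945
0.115 False t 32.19 tcp [527.9 162.6 115.9] F [-0.17  0.18  1.73] w 37.9
   local -0.4019285180948869 -0.019155599748602113 0.5131714688643382
```

It passed the catch and was drawn down (-18 N pull at 118 mm). I'll make sure it is seated, then release it and look.

Run:
```python
from m import *
p=np.load("p.npy")
h=servo_line((*p,.1125),0.008,guard=14); st(f"press {h}"); print(fz(4))
let_go(); sleep(.2); st("open")
servo_line((*p,.20),0.12); 
set_joints([1.025,0.276,1.505,0,1.361,-0.121]); st("away")
import cv2
for n in("top","scene"):
    d=get_image(n); np.savez(n+"5.npz",**d); cv2.imwrite(f"pics/{n}5.png",d["img"][:,:,::-1])
from edge import *
t=load("top5.npz");s=load("scene5.npz")
cv2.imwrite("pics/c5.png",np.hstack([cv2.resize(t["img"][140:260,215:335,::-1],(390,390),interpolation=cv2.INTER_CUBIC),cv2.resize(s["img"][150:270,300:420,::-1],(390,390),interpolation=cv2.INTER_CUBIC)]))
c=np.array([527.2,162.3])
for z in(.132,.138):
  for n,d in(("top",t),("scene",s)):
    print(z,n,"+x",edge(d,c,-14.6,z,1,"x",np.arange(-14,15,2),38,58),"-x",edge(d,c,-14.6,z,-1,"x",np.arange(-14,15,2),-58,-38),"-y",edge(d,c,-14.6,z,-1,"y",np.arange(-40,41,3),-28,-10),"+y",edge(d,c,-14.6,z,1,"y",np.arange(-40,41,3),10,28))
```

```text
press True t 32.48 tcp [528.8 162.3 115.5] F [0.57 0.58 3.28] w 37.5
[0.82697377 0.05089127 4.45598929]
open t 33.79 tcp [527.5 162.2 114.5] F [-0.23  0.5   0.78] w 93.9
away t 36.36 tcp [237.8 523.3 222.2] F [-0.82 -1.18  0.95] w 94.0
0.132 top +x (46.44, -0.85, 0.28) -x (-47.96, -0.4, 0.55) -y (-19.04, 1.38, 3.53) +y (18.84, -0.09, 0.7)
0.132 scene +x (50.77, -1.77, 0.82) -x (-45.88, -1.55, 1.11) -y (-17.14, 0.18, 0.77) +y (21.54, -0.25, 0.68)
0.138 top +x (45.03, -0.58, 0.24) -x (-48.67, 1.34, 0.53) -y (-18.79, 0.51, 2.23) +y (18.29, -0.27, 0.7)
0.138 scene +x (56.72, -0.98, 0.62) -x (-39.73, -0.97, 0.76) -y (-14.65, 0.06, 0.72) +y (23.88, 0.18, 0.69)
```

View pics/c5.png

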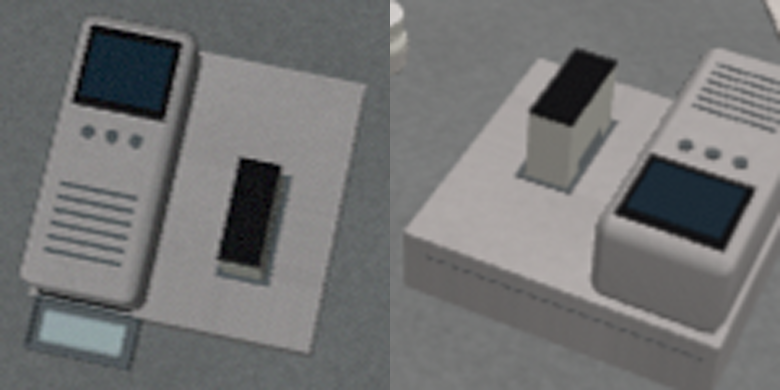

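View pics/scene5.png

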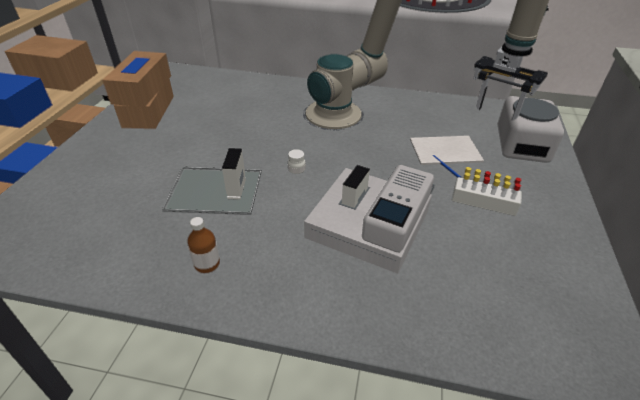

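The pictures show the heavier magazine upright in the bay with its lid near (356,185), the lighter one upright on the tray at (233,175), and the bottle, pot and rack where they were. To confirm the height, I'll press gently on the lid with closed fingers. Fully home, that should make contact at TCP z of about 149 mm.

Run:
```python
from m import *
p=np.load("p.npy")
move_pose((*p,.21),ori(-14.6)); close_gripper(20)
servo_line((*p,.157),0.06); st("near"); f0=fz(4)
h=servo_line((*p,.146),0.008,guard=4); st(f"touch {h}")
h=servo_line((*p,.146),0.006,guard=14); st(f"press {h}"); print(fz(3)-f0, get_tool_pos()[2]-.017)
servo_line((*p,.21),0.1)
set_joints([1.025,0.276,1.505,0,1.361,-0.121]); st("away")
import cv2
d=get_image("scene"); cv2.imwrite("pics/s6.png",d["img"][:,:,::-1])
```

```text
near t 40.61 tcp [527.8 162.3 157.4] F [-0.2   0.71 -0.23] w -0.0
touch True t 41.68 tcp [527.4 162.2 149.3] F [-0.34  0.08  3.86] w 0.6
press True t 42.04 tcp [527.4 162.3 149.3] F [-0.3   0.17  3.2 ] w 0.7
[-0.7802566  -0.05019107  4.12484417] 0.13224864595271812
away t 44.6 tcp [237.8 523.3 222.3] F [ 0.38 -0.29 -1.03] w 0.6
```

View pics/s6.png

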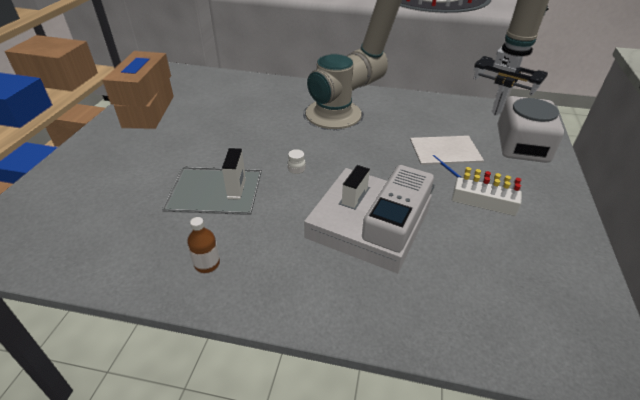

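The lid height by touch is 132.2 mm, against 132 mm for fully home. In the picture the loaded magazine is at (356,185), the light one stands on the tray at (233,175), everything else is in place and the arm is clear.

```bash
python3 -c "
from rig import *
print(hand_in(), get_t())"
```

```text
the job is handed in; nothing more can be done
the job is handed in; nothing more can be done
```

The heavier magazine is fully home in the printer bay and the lighter one stands upright on the tray. I handed the job in at about 45 s of the 72 s allowed.

- **Weighing:** I lifted each magazine about 40 mm. The one nearer the printer weighed 2.9 N and I set it back down slowly. The farther one weighed 5.9 N, 2.0 times as much, so that is the one I loaded.
- **Loading:** The slow descent passed the catch, and the rollers then drew the magazine down. The wrist force stayed below about 20 N throughout. During insertion the magazine rubbed lightly on the bay's end wall, with about 4 N of side force. Easing it 1 mm did not clear this; it went once the magazine seated.
- **Last checks:** A gentle touch on the lid read 132.2 mm against the 132 mm expected. The last picture shows the lighter magazine upright on the tray, the bottle, pot and rack unmoved, and the arm clear of everything.
- **Disagreements:** The two cameras differed by 3–5 mm on the lid positions, so I aimed between them and used the printer's deck edges, where they agreed to about 0.5 mm. The final 14 N lid press did not reach its target: it stopped at about 4 N, though the lid height did not change.

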